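Lock the bag guide with its slip-clutch cap

TASK

The fence of the bag guide with the blue cap is still loose. Turn the blue cap clockwise (seen from above) until its screw is fully home and the slip clutch clicks over, one to three clicks, then let go. The guide with the orange cap is already locked: leave its cap as it is.

Things in the scene. Friction and masses are not known exactly. Their poses are not given: they have to be found in the camera images.
- blue_grip (a point): Grip point of the blue cap on its turning axis, 66 mm above the table. Cap: disc 44 mm across (top 26 mm below this point) with an upright wing bar 44 long, 14 thick, 38 high (top 12 mm above the point); pinch it across the 14. Frame turns with the cap: z up, x along the bar, white stripe at its -x end. The guide is fixed: collar top 32 mm high; white fence 45 mm high, 71 mm from the axis.
- blue_screw (a joint): Clamping screw under the blue cap, shown by the dark collar (56 mm across, white mark on top); rad, clockwise from above positive. 1.0 is the hard stop (screw home, fence locked; collar's mark at the guide's yellow tab). Starts 0.35 to 0.75 short of it; turns with the cap against about 0.09 N m; stays where left.
- blue_clutch (a joint): Slip of the blue cap past its screw, rad, clockwise positive; 0 at the start (cap's stripe over the collar's mark). Cap and screw turn as one until the screw is home; then the cap slips in clicks of 0.35 rad (20 deg), the torque rising to about 0.25 N m and dropping as each clicks over. Let go, it stays, or springs at most half a click into the nearest one.
- orange_pointer (a point): White-striped end of the orange wing bar, 22 mm from that cap's turning axis, 66 mm above the table; frame: z up, -x outward from the axis through this point. Cap and guide are shaped like the blue ones; it is already locked and is not to be turned (it would turn at about 0.2 N m).

How it is judged:
By the outcome, as a careful person would: the job done as asked, in the order asked, and still so for the second after the job is handed in, with the robot touching nothing.
It also fails if it takes over 32 s, if anything falls off the work surface, if the arm or the gripper's body presses on something with over 40 N, if the wrist force passes 120 N, or if a joint passes its speed limit or range.

ROBOT

A 7-joint arm with a two-finger parallel gripper is mounted at the origin on a cart in front of the work surface, level with it; the furniture and walls round the work are solid. World frame = base frame: x ahead of the robot, y to its left, z up, the work surface at z = 0. Lengths are in m, angles in rad, forces in N, time in s.
With the tool pointing down it reaches from about 0.425 to 0.875 m from the base axis. Payload 4.7 kg.
Tool frame: the origin (TCP) lies where the fingers leave the gripper's body, on its centre line; the fingertips stand 70 mm ahead of it and the grasp point (between the pads) lies 51 mm ahead of it; z points along the fingers, y is the line along which they close (so a half turn about z gives the same grasp; the last joint's range is limited). The gripper opens to 87 mm and grips with 3 to 60 N. Pads are 19 mm wide; open, the fingers measure 117 mm over their backs; the gripper's body (75 mm by 190 mm) begins 51 mm behind the grasp point.
Start: joints at [1.174, 0.321, -0.07, 1.45, 0.023, 1.371, -0.057], TCP at [0.26, -0.596, 0.292] pointing down, gripper open.
Joint ranges: [-2.86, 2.86], [-0.3, 2.09], [-1.38, 1.24], [0.06, 2.45], [-1.56, 4.7], [0.09, 2.05], [-2.69, 2.69]. Speed limits (rad/s): [2.57, 2.57, 3.14, 3.14, 3.14, 3.14, 3.14].

INTERFACE

Orientations are given as a rotation vector (axis times angle).
In Python, from bench import get_state, get_image, get_calibration, close_job gives the robot as it stands.
- The arm moves only by the tool send_rows, never from a script. Its argument "rows" is a list of rows, each an object of numbers: "hand": the finger opening in mm, from 0 to 87; "x", "y", "z": the shift along the world's x, y, z in mm; "roll": the turn about the world's z in degrees. A call has 1 to 10 rows; each row shifts and turns the commanded pose from where the row before left it; what a row does not reach is not made up. A row lasts 1/10 s, in which the tool goes at most 50 mm and 8.59 degrees, less where a joint would pass 70% of its speed; a pose out of reach is approached as far as the arm can. A call is refused whole if a number of a shift passes 50 or a number of a turn 8.59, either way. A call with a gripper value outside its range is refused whole. The fingers move at their own pace and stop on an object; "force" is the grip in N (left out, the last holds). Time passes only in rows, so rows that do not move let the fingers close. It gives the time, the measured TCP pose, the force, the opening and the grip force at its end, in the units of the state.
- get_state(): the state, without advancing time (a new reading comes with each control period).
- get_image(name): name is "scene" or "side" or "wrist"; returns the picture (420x560x3 uint8, blue, green, red); there is no depth.
- get_calibration(name): a dict with "mtx" (3x3 intrinsics, pixels), "D" ([k1, k2, p1, p2, k3] as OpenCV has them; the pictures are not rectified), "world_from_camera" (4x4, takes a point from camera to world coordinates). Camera axes: x right, y down, z forward; pixel columns grow to the right and rows downward; lengths in m; the calibration is good to about 2 mm. A picture is of the moment at which its call begins: read the wrist's pose just before it. get_calibration takes no time and is no camera call; for the wrist camera it gives the pose at the moment of the call.
- close_job(): hands the job in; it is judged then, once.
The state is a dict: "time": time; "joint_positions": joint angles; "qd": joint speeds; "joint_torque": joint torques, N m; "position": TCP position; "tool_rot": TCP orientation; "ft_force": force on the tool from outside, world axes, zero at the start; "torque": the same for the moment, N m; "grip_width": opening from 0.0 (shut) to 1.0 (fully open); "grip_force": force on a finger pad.
Only numpy, scipy, OpenCV 4.12 (cv2) and the standard library are available. Lean on these libraries where they do the work, as an engineer would, in place of code of your own. Each camera call takes 0.05 s, during which the arm holds its last target. There are 200 camera calls.

## Working session

There is one attempt and no reset: what is moved stays moved. The work goes in short steps, Python scripts to look and compute and a tool call to move; the robot and the scene stay as the last step left them, time stands still between calls to the robot, and variables do not carry over. Pictures are saved under pics/ and viewed, at most 10 in all, crops included, and the job is handed in when it is done.

Besides the shell and the picture viewer there is one more tool, called after "Request:" in YAML: its name, and indented under it one key for each argument. send_rows: Moves the arm, as the interface text tells. Its arguments: {"type":"object","properties":{"rows":{"type":"array","items":{"type":"object","properties":{"hand":{"type":"number"},"x":{"type":"number"},"y":{"type":"number"},"z":{"type":"number"},"roll":{"type":"number"}}}},"force":{"type":"number"}},"required":["rows"]}

```bash
mkdir -p pics; ls; python3 - <<'E'
from bench import *
import cv2,numpy as np
s=get_state();print(s)
for n in("scene","side"):
    im=get_image(n);cv2.imwrite(f"pics/{n}0.png",im)
    c=get_calibration(n);print(n,c)
E
```

```text
pics
{'time': 0.0, 'joint_positions': array([ 1.17411274,  0.32181106, -0.07006183,  1.45168318,  0.02263493,
        1.37076798, -0.0569015 ]), 'qd': array([ 1.77030737e-04, -3.17476546e-04, -1.43396710e-03, -4.06993469e-04,
        8.79574485e-04,  1.70692845e-03,  9.77545866e-05]), 'joint_torque': array([-2.17192942e-04, -4.91294825e+01, -4.04057242e-01, -3.12525415e+01,
       -6.37814845e-02,  4.38063231e-02,  1.86629118e-04]), 'position': array([ 0.25933576, -0.59557089,  0.29116485]), 'tool_rot': array([-3.07378289e+00, -6.40383149e-01,  8.14814031e-04]), 'ft_force': array([-0.24987328, -0.39372339, -0.4202382 ]), 'torque': array([0.00890111, 0.04538122, 0.00801118]), 'grip_force': 0.0, 'grip_width': 1.0005800596196246}
scene {'mtx': array([[467.40795512,   0.        , 277.02408495],
       [  0.        , 467.40795512, 209.34662798],
       [  0.        ,   0.        ,   1.        ]]), 'D': array([0.02041442, 0.        , 0.        , 0.        , 0.        ]), 'world_from_camera': array([[-0.83050866, -0.27184837,  0.48616235,  0.1090949 ],
       [-0.5566064 ,  0.37199814, -0.74283692,  0.615802  ],
       [ 0.02108751, -0.88753357, -0.46026022,  0.47572472],
       [ 0.        ,  0.        ,  0.        ,  1.        ]])}
side {'mtx': array([[474.7940052 ,   0.        , 281.29311423],
       [  0.        , 474.7940052 , 209.75183791],
       [  0.        ,   0.        ,   1.        ]]), 'D': array([-0.11177063,  0.        ,  0.        ,  0.        ,  0.        ]), 'world_from_camera': array([[-0.95862177, -0.12106563,  0.25765757,  0.23035254],
       [-0.2838102 ,  0.33560845, -0.89823089,  0.95120404],
       [ 0.02227284, -0.93418953, -0.35608123,  0.44648327],
       [ 0.        ,  0.        ,  0.        ,  1.        ]])}
```

View pics/scene0.png

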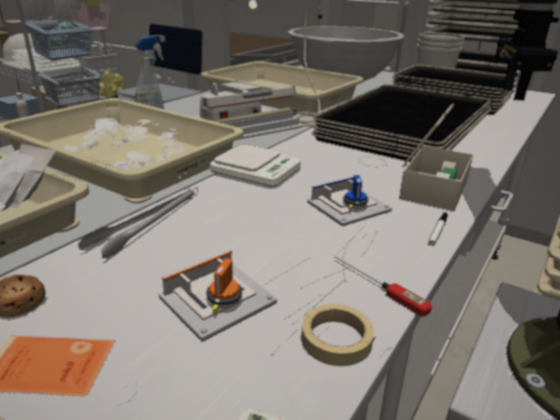

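View pics/side0.png

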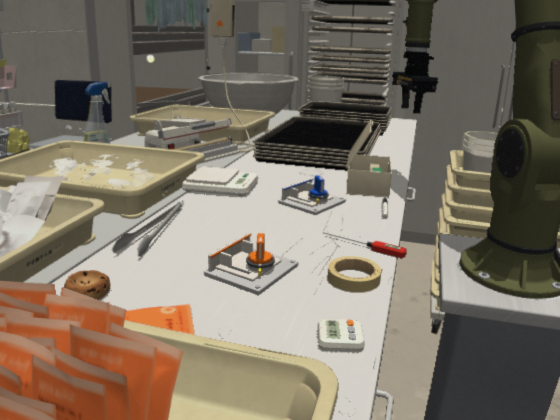

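The blue cap is near (356,190) in the scene view and (318,187) in the side view. The orange cap is nearer, at (224,283) and (261,252).

```bash
cat > h.py <<'E'
from bench import *
import cv2,numpy as np
def ray(c,uv):
    p=cv2.undistortPoints(np.array(uv,float).reshape(-1,1,2),c["mtx"],c["D"]).reshape(-1,2)
    T=c["world_from_camera"];d=np.c_[p,np.ones(len(p))]@T[:3,:3].T
    return T[:3,3],d
def plane(c,uv,z):
    o,d=ray(c,uv);return o+d*((z-o[2])/d[:,2])[:,None]
def proj(c,P):
    T=np.linalg.inv(c["world_from_camera"]);
    return cv2.projectPoints(np.array(P,float).reshape(-1,3),cv2.Rodrigues(T[:3,:3])[0],T[:3,3],c["mtx"],c["D"])[0].reshape(-1,2)
def mask(im,lo,hi):
    return cv2.inRange(cv2.cvtColor(im,cv2.COLOR_BGR2HSV),lo,hi)
E
python3 - <<'E'
from h import *
for n,(x,y,w,h) in dict(scene=(335,165,50,50),side=(303,168,30,35)).items():
    im=cv2.imread(f"pics/{n}0.png");m=mask(im,(105,150,50),(130,255,255))[y:y+h,x:x+w]
    v,u=np.nonzero(m);print(n,u.min()+x,u.max()+x,v.min()+y,v.max()+y)
    c=get_calibration(n);top=v<v.min()+4
    uv=[u[top].mean()+x,v[top].mean()+y];print(uv,plane(c,[uv],.076),"bottom",plane(c,[[u.mean()+x,v.max()+y]],.034))
a=cv2.imread("pics/scene0.png")[160:230,295:400];b=cv2.imread("pics/side0.png")[160:220,265:355]
cv2.imwrite("pics/crop.png",np.hstack([cv2.resize(a,(400,300)),cv2.resize(b,(400,300))]))
E
```

```text
scene 346 365 176 200
[np.float64(355.53846153846155), np.float64(177.30769230769232)] [[ 0.47797217 -0.25422376  0.076     ]] bottom [[ 0.46404375 -0.23275755  0.034     ]]
side 310 325 176 195
[np.float64(317.15384615384613), np.float64(177.6153846153846)] [[ 0.47646545 -0.24825898  0.076     ]] bottom [[ 0.46926133 -0.228254    0.034     ]]
```

View pics/crop.png

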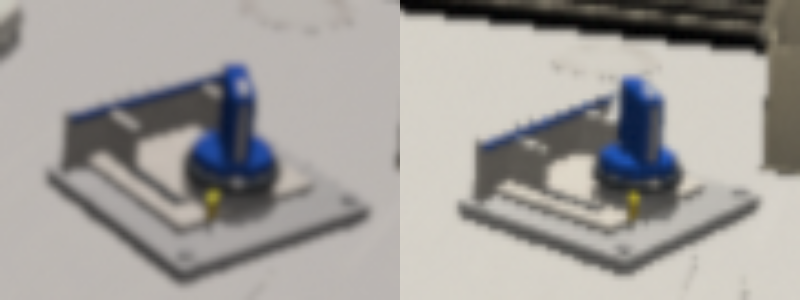

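The blue axis is at about (0.475, -0.25). The stripe faces the cameras, and the yellow tab is to its left in the image, which is clockwise from it.

Request:
send_rows:
  rows:
    - {"x": 20,"y": 32}
    - {"x": 24,"y": 38}
    - {"x": 24,"y": 38}
    - {"x": 24,"y": 38}
    - {"x": 24,"y": 38}
    - {"x": 24,"y": 38}
    - {"x": 24,"y": 38}
    - {"x": 24,"y": 38}
    - {"x": 20,"y": 32}
    - {}

```text
schema error: expected keys hand, x, y, z, roll
```

```bash
python3 - <<'E'
from h import *
s=get_state();c=get_calibration("wrist");im=get_image("wrist");cv2.imwrite("pics/w0.png",im)
print(s["time"],s["position"],s["tool_rot"],c["world_from_camera"].round(3),c["mtx"][0,0])
print(proj(c,[.475,-.25,.066]))
E
```

```text
0.1 [ 0.25938561 -0.59559951  0.29126984] [-3.07390691e+00 -6.40480886e-01  6.71964887e-04] [[ 0.4   -0.888 -0.228  0.322]
 [-0.917 -0.388 -0.098 -0.569]
 [-0.001  0.248 -0.969  0.385]
 [ 0.     0.     0.     1.   ]] 306.8456901607466
[[  42.82834616 -136.42995068]]
```

View pics/w0.png

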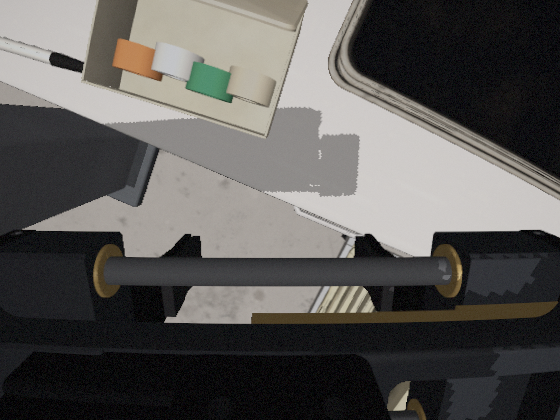

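The wrist view shows the box of tape rolls at the top of the image and the fingers in the lower half. Objects are best seen ahead of the fingers, so I'll stop short of the cap.

Request:
send_rows:
  rows:
    - {"hand": 87,"x": 10,"y": 24,"z": 0,"roll": 0}
    - {"hand": 87,"x": 14,"y": 36,"z": 0,"roll": 0}
    - {"hand": 87,"x": 15,"y": 37,"z": 0,"roll": 0}
    - {"hand": 87,"x": 15,"y": 37,"z": 0,"roll": 0}
    - {"hand": 87,"x": 15,"y": 37,"z": 0,"roll": 0}
    - {"hand": 87,"x": 15,"y": 37,"z": 0,"roll": 0}
    - {"hand": 87,"x": 15,"y": 37,"z": 0,"roll": 0}
    - {"hand": 87,"x": 15,"y": 37,"z": 0,"roll": 0}
    - {"hand": 87,"x": 12,"y": 24,"z": 0,"roll": 0}
    - {"hand": 87,"x": 0,"y": 0,"z": 0,"roll": 0}

```text
time: 1.15
position: [0.3877, -0.2857, 0.2924]
tool_rot: [-3.073, -0.652, -0.001]
ft_force: [0.4, -1.0, -1.0]
grip_width: 1.0
grip_force: 0.0
```

```bash
python3 - <<'E'
from h import *
s=get_state();c=get_calibration("wrist");im=get_image("wrist");cv2.imwrite("pics/w1.png",im)
np.save("w1.npy",c["world_from_camera"])
print(s["time"],s["position"],s["tool_rot"],s["joint_positions"].round(3))
print(proj(c,[.475,-.25,.066]))
E
```

```text
1.15 [ 0.38770186 -0.28566519  0.29244091] [-3.07260275e+00 -6.51926598e-01 -1.42727106e-03] [ 0.894 -0.026 -0.306  1.844 -0.009  1.323 -0.563]
[[279.29908421 102.06486088]]
```

View pics/w1.png

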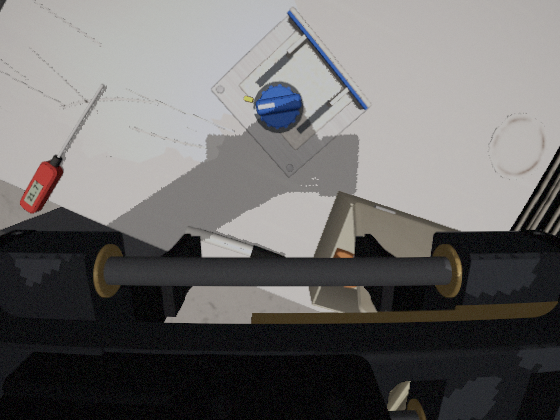

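The blue cap is at about (279,106), with the stripe end at (262,107), the yellow tab at (248,99) and the fence to the upper right. I'll zoom in and measure.

```bash
python3 - <<'E'
from h import *
im=cv2.imread("pics/w1.png");c=get_calibration("wrist");c["world_from_camera"]=np.load("w1.npy")
x,y=235,65
def cen(m):
    v,u=np.nonzero(m[y:y+80,x:x+85]);return np.c_[u+x,v+y].astype(float)
hsv=cv2.cvtColor(im,cv2.COLOR_BGR2HSV)
b=cen(mask(im,(100,130,40),(130,255,255)));b=b[np.hypot(*(b-[279,105]).T)<32]
e=cv2.minEnclosingCircle(b.astype(np.float32));print("disc",e,plane(c,[e[0]],.04))
yl=cen(mask(im,(20,130,100),(35,255,255)));print("tab",yl.mean(0),plane(c,[yl.mean(0)],.035))
ax=plane(c,[e[0]],.04)[0]
print(hsv[95:116:4,252:306:6].tolist())
cv2.imwrite("pics/w1c.png",cv2.resize(im[y:y+80,x:x+85],(680,600)[:2],interpolation=cv2.INTER_CUBIC))
E
```

```text
disc ((278.6248474121094, 105.4097671508789), 22.880443572998047) [[ 0.47358043 -0.25002556  0.04      ]]
tab [249.4  98.4] [[ 0.4677653  -0.21771557  0.035     ]]
[[[45, 3, 190], [96, 14, 90], [109, 165, 176], [109, 167, 174], [109, 167, 173], [109, 161, 176], [111, 181, 110], [109, 183, 146], [103, 16, 115]], [[24, 151, 159], [110, 137, 123], [110, 184, 112], [109, 181, 148], [109, 178, 162], [109, 168, 173], [110, 174, 171], [110, 172, 138], [111, 160, 123]], [[0, 5, 187], [109, 161, 176], [111, 132, 172], [110, 32, 170], [109, 168, 172], [109, 167, 171], [110, 171, 115], [110, 165, 116], [110, 191, 92]], [[15, 5, 189], [109, 11, 191], [113, 5, 194], [114, 26, 188], [110, 173, 122], [110, 188, 110], [110, 185, 102], [110, 188, 95], [110, 120, 68]], [[0, 3, 190], [110, 178, 150], [109, 183, 160], [110, 181, 127], [110, 214, 74], [110, 183, 57], [114, 181, 69], [110, 178, 102], [90, 5, 56]], [[15, 5, 190], [110, 17, 91], [110, 198, 71], [111, 175, 102], [110, 171, 115], [110, 167, 116], [110, 171, 116], [110, 169, 116], [120, 5, 55]]]
```

View pics/w1c.png

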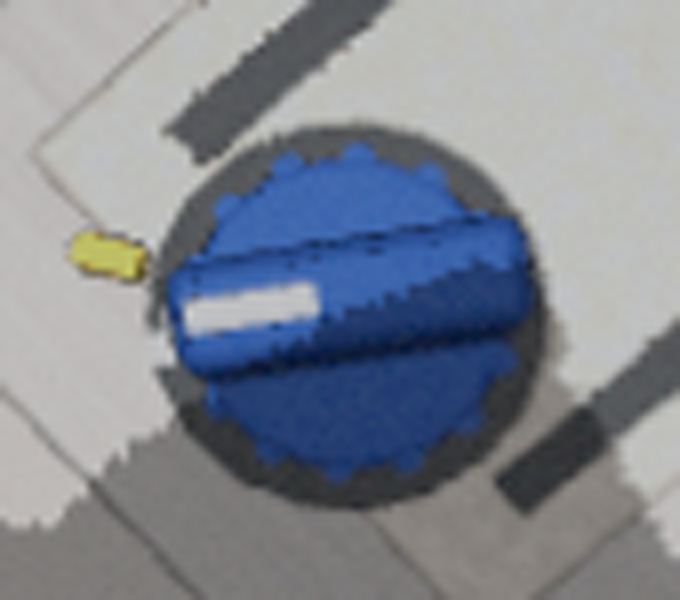

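```bash
python3 - <<'E'
from h import *
c=get_calibration("wrist");c["world_from_camera"]=np.load("w1.npy")
px=lambda a:[(235+u/8,65+v/7.5) for u,v in a]
e=plane(c,px([(181,318),(530,272),(185,316),(318,300),(185,265),(515,215),(210,375),(525,325)]),.078)
col=plane(c,px([(350,315)]),.032)[0]
tab=plane(c,px([(110,256)]),.036)[0]
ang=lambda v:np.degrees(np.arctan2(v[1],v[0]))
print(e[:2],e[:2].mean(0),np.linalg.norm(e[0]-e[1]));print("collar",col)
for i in(0,2,4,6):print("stripe dir",ang(e[i]-e[i+1]))
for a in(col,e[:2].mean(0)):print("tab dir",ang(tab-a))
R=cv2.Rodrigues(get_state()["tool_rot"])[0];print("tool y dir",ang(R[:,1]),"x",ang(R[:,0]),R[:,2])
print(get_state()["joint_positions"])
E
```

```text
[[ 0.46106796 -0.23327937  0.078     ]
 [ 0.48332735 -0.26925821  0.078     ]] [ 0.47219765 -0.25126879  0.078     ] 0.042307882299307605
collar [ 0.47263781 -0.25063713  0.032     ]
stripe dir 121.74424859120595
stripe dir 120.9649364373149
stripe dir 122.84970147644239
stripe dir 123.34166064844638
tab dir 100.11995546214004
tab dir 99.2087241308139
tool y dir -66.22184459237508 x 23.778150429937156 [-2.93239826e-06 -4.82574629e-04 -9.99999884e-01]
[ 0.89535683 -0.02548013 -0.30310028  1.84299728 -0.00743016  1.32265405
 -0.56161731]
```

Axis at (0.4725, -0.2508), stripe at 122°, tab at 99.6°, so about 22° remain to home. I'll roll -81.5° to pinch across the bar. That takes joint 7 to about 0.9, which leaves range to turn clockwise.

Request:
send_rows:
  rows:
    - {"hand": 40,"x": 8.5,"y": 3.5,"z": -11,"roll": -8.2}
    - {"hand": 40,"x": 8.5,"y": 3.5,"z": -11,"roll": -8.2}
    - {"hand": 40,"x": 8.5,"y": 3.5,"z": -11,"roll": -8.2}
    - {"hand": 40,"x": 8.5,"y": 3.5,"z": -11,"roll": -8.2}
    - {"hand": 40,"x": 8.5,"y": 3.5,"z": -11,"roll": -8.2}
    - {"hand": 40,"x": 8.5,"y": 3.5,"z": -11,"roll": -8.2}
    - {"hand": 40,"x": 8.5,"y": 3.5,"z": -11,"roll": -8.2}
    - {"hand": 40,"x": 8.5,"y": 3.5,"z": -11,"roll": -8.2}
    - {"hand": 40,"x": 8.5,"y": 3.5,"z": -11,"roll": -8.2}
    - {"hand": 40,"x": 8.5,"y": 3.5,"z": -11,"roll": -8.0}

```text
time: 2.2
position: [0.4701, -0.2565, 0.1814]
tool_rot: [2.737, -1.54, -0.001]
ft_force: [0.1, -0.3, -0.2]
grip_width: 0.466
grip_force: 0.0
```

Request:
send_rows:
  rows:
    - {"hand": 40,"x": 0,"y": 0,"z": 0,"roll": 0}
    - {"hand": 40,"x": 0,"y": 0,"z": 0,"roll": 0}

```text
time: 2.4
position: [0.4699, -0.2559, 0.182]
tool_rot: [2.745, -1.526, -0.002]
ft_force: [-0.2, -0.5, 0.7]
grip_width: 0.46
grip_force: 0.0
```

```bash
python3 - <<'E'
from h import *
s=get_state();R=cv2.Rodrigues(s["tool_rot"])[0]
print(s["time"],s["position"],np.degrees(np.arctan2(R[1,1],R[0,1])),R[:,2],s["joint_positions"].round(2),s["ft_force"])
c=get_calibration("wrist");cv2.imwrite("pics/w2.png",get_image("wrist"));print(proj(c,[.4725,-.2508,.066]))
E
```

```text
2.4 [ 0.46989034 -0.25594219  0.18203054] -148.13448134312998 [-1.23171419e-03  1.11312501e-04 -9.99999235e-01] [ 0.75  0.18 -0.33  1.86  0.07  1.11 -2.19] [-0.15868045 -0.49609609  0.66838979]
[[270.08915043 231.29098383]]
```

View pics/w2.png

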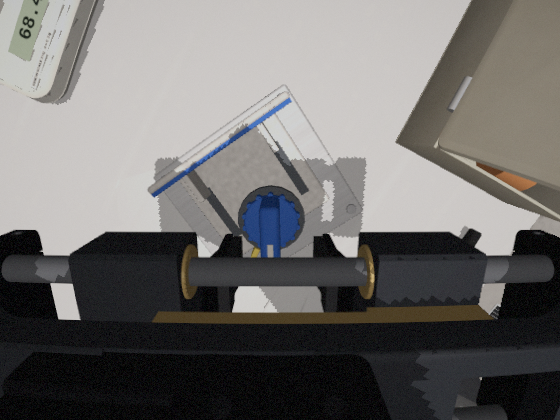

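The cap is centred between the fingers, and the bar runs vertically in the image at about (269,210). Joint 7 went to -2.19, so the turn sign is opposite to what I assumed. I'll flip by +180° so there is range for the clockwise turn.

Request:
send_rows:
  rows:
    - {"hand": 40,"x": 0,"y": 0,"z": 0,"roll": 8.59}
    - {"hand": 40,"x": 0,"y": 0,"z": 0,"roll": 8.59}
    - {"hand": 40,"x": 0,"y": 0,"z": 0,"roll": 8.59}
    - {"hand": 40,"x": 0,"y": 0,"z": 0,"roll": 8.59}
    - {"hand": 40,"x": 0,"y": 0,"z": 0,"roll": 8.59}
    - {"hand": 40,"x": 0,"y": 0,"z": 0,"roll": 8.59}
    - {"hand": 40,"x": 0,"y": 0,"z": 0,"roll": 8.59}
    - {"hand": 40,"x": 0,"y": 0,"z": 0,"roll": 8.59}
    - {"hand": 40,"x": 0,"y": 0,"z": 0,"roll": 8.59}
    - {"hand": 40,"x": 0,"y": 0,"z": 0,"roll": 8.59}

```text
time: 3.45
position: [0.4702, -0.2561, 0.1832]
tool_rot: [3.046, 0.761, 0.001]
ft_force: [0.2, 0.2, 0.0]
grip_width: 0.465
grip_force: 0.0
```

Request:
send_rows:
  rows:
    - {"hand": 40,"x": 0,"y": 0,"z": 0,"roll": 8.59}
    - {"hand": 40,"x": 0,"y": 0,"z": 0,"roll": 8.59}
    - {"hand": 40,"x": 0,"y": 0,"z": 0,"roll": 8.59}
    - {"hand": 40,"x": 0,"y": 0,"z": 0,"roll": 8.59}
    - {"hand": 40,"x": 0,"y": 0,"z": 0,"roll": 8.59}
    - {"hand": 40,"x": 0,"y": 0,"z": 0,"roll": 8.59}
    - {"hand": 40,"x": 0,"y": 0,"z": 0,"roll": 8.59}
    - {"hand": 40,"x": 0,"y": 0,"z": 0,"roll": 8.59}
    - {"hand": 40,"x": 0,"y": 0,"z": 0,"roll": 8.59}
    - {"hand": 40,"x": 0,"y": 0,"z": 0,"roll": 8.59}

```text
time: 4.45
position: [0.4702, -0.2561, 0.1831]
tool_rot: [1.712, 2.633, -0.001]
ft_force: [0.6, -0.2, -0.5]
grip_width: 0.46
grip_force: 0.0
```

Request:
send_rows:
  rows:
    - {"hand": 40,"x": 0,"y": 0,"z": 0,"roll": 8.59}
    - {"hand": 40,"x": 0,"y": 0,"z": 0,"roll": 0}
    - {"hand": 40,"x": 0,"y": 0,"z": 0,"roll": 0}

```text
time: 4.75
position: [0.4703, -0.2557, 0.1828]
tool_rot: [1.524, 2.746, -0.001]
ft_force: [-0.0, 0.3, 0.4]
grip_width: 0.461
grip_force: 0.0
```

```bash
cat > st.py <<'E'
from h import *
s=get_state();R=cv2.Rodrigues(s["tool_rot"])[0]
print(s["time"],s["position"],np.degrees(np.arctan2(R[1,1],R[0,1])),R[:,2].round(4),s["joint_positions"].round(2),s["ft_force"],s["torque"],s["grip_width"],s["grip_force"])
E
python3 st.py
```

```text
4.75 [ 0.47030765 -0.25570499  0.18278867] 31.928383063991134 [ 5.e-04 -9.e-04 -1.e+00] [ 1.03  0.22 -0.65  1.85  0.14  1.12  0.89] [-0.0026946   0.29911405  0.37928907] [ 0.04666713 -0.11693589  0.04528569] 0.4608649389512595 0.0
```

Request:
send_rows:
  rows:
    - {"hand": 40,"x": 2.2,"y": 4.9,"z": -5,"roll": 0}
    - {"hand": 40,"x": 0,"y": 0,"z": -15,"roll": 0}
    - {"hand": 40,"x": 0,"y": 0,"z": -15,"roll": 0}
    - {"hand": 40,"x": 0,"y": 0,"z": -15,"roll": 0}
    - {"hand": 40,"x": 0,"y": 0,"z": -15,"roll": 0}
    - {"hand": 40,"x": 0,"y": 0,"z": 0,"roll": 0}
    - {"hand": 40,"x": 0,"y": 0,"z": 0,"roll": 0}

```text
time: 5.45
position: [0.4726, -0.2498, 0.1166]
tool_rot: [-1.519, -2.748, -0.001]
ft_force: [1.1, -0.8, 1.0]
grip_width: 0.462
grip_force: 0.0
```

Request:
send_rows:
  rows:
    - {"hand": 5,"x": 0,"y": 0,"z": 0,"roll": 0}
    - {"hand": 5,"x": 0,"y": 0,"z": 0,"roll": 0}
    - {"hand": 5,"x": 0,"y": 0,"z": 0,"roll": 0}
    - {"hand": 5,"x": 0,"y": 0,"z": 0,"roll": 0}
    - {"hand": 5,"x": 0,"y": 0,"z": 0,"roll": 0}
    - {"hand": 5,"x": 0,"y": 0,"z": 0,"roll": 0}
  force: 40

```text
time: 6.05
position: [0.4727, -0.2503, 0.1177]
tool_rot: [1.52, 2.749, -0.001]
ft_force: [-1.3, 0.1, 3.1]
grip_width: 0.161
grip_force: 40.0
```

```bash
python3 st.py
```

```text
6.05 [ 0.47274992 -0.25033752  0.11767414] 32.108756984919566 [ 2.e-04 -6.e-04 -1.e+00] [ 1.    0.3  -0.63  1.91  0.21  1.    0.83] [-1.29923022  0.13130922  3.1402273 ] [-0.01271666  0.14650373 -0.02955386] 0.1612294950419669 40.00058208592236
```

Gripped on the 14 mm bar with almost no side load. Now turning clockwise.

Request:
send_rows:
  rows:
    - {"hand": 5,"x": 0,"y": 0,"z": 0,"roll": -4}
    - {"hand": 5,"x": 0,"y": 0,"z": 0,"roll": -4}
    - {"hand": 5,"x": 0,"y": 0,"z": 0,"roll": -4}
    - {"hand": 5,"x": 0,"y": 0,"z": 0,"roll": -4}

```text
time: 6.45
position: [0.4724, -0.2505, 0.1176]
tool_rot: [-1.891, -2.508, 0.002]
ft_force: [-3.3, -0.3, 4.9]
grip_width: 0.159
grip_force: 40.0
```

```bash
python3 st.py
```

```text
6.45 [ 0.47242537 -0.25050702  0.11763736] 15.965866238154698 [-7.e-04 -8.e-04 -1.e+00] [ 0.96  0.29 -0.59  1.91  0.19  1.    0.56] [-3.32044717 -0.32736713  4.87182171] [-0.1122136   0.43022906  0.08459322] 0.15850978613844197 39.99836792238057
```

Request:
send_rows:
  rows:
    - {"hand": 5,"x": 0,"y": 0,"z": 0,"roll": -4}
    - {"hand": 5,"x": 0,"y": 0,"z": 0,"roll": -4}

```text
time: 6.65
position: [0.4723, -0.2505, 0.1177]
tool_rot: [-2.062, -2.37, 0.002]
ft_force: [-2.4, -0.4, 3.8]
grip_width: 0.158
grip_force: 40.0
```

```bash
python3 st.py
```

```text
6.65 [ 0.47226964 -0.25054926  0.1176548 ] 7.9643831579537965 [-1.1e-03 -9.0e-04 -1.0e+00] [ 0.94  0.29 -0.57  1.91  0.18  0.99  0.43] [-2.41201048 -0.36344781  3.8138757 ] [-0.17665597  0.54421294  0.12375363] 0.15758613266452917 39.998338306322694
```

Request:
send_rows:
  rows:
    - {"hand": 5,"x": 0,"y": 0,"z": 0,"roll": -4}
    - {"hand": 5,"x": 0,"y": 0,"z": 0,"roll": -4}

```text
time: 6.85
position: [0.4721, -0.2506, 0.1177]
tool_rot: [-2.221, -2.221, 0.003]
ft_force: [-3.1, -0.9, 4.8]
grip_width: 0.158
grip_force: 40.0
```

```bash
python3 st.py
```

```text
6.85 [ 0.47211655 -0.2505809   0.11767184] -0.008932393124969061 [-0.0015 -0.0011 -1.    ] [ 0.92  0.28 -0.55  1.91  0.18  0.99  0.3 ] [-3.11904637 -0.90793488  4.84209107] [-0.14287529  0.65524603  0.24714416] 0.15767367327092943 39.99859772622585
```

Request:
send_rows:
  rows:
    - {"hand": 5,"x": 0,"y": 0,"z": 0,"roll": -4}
    - {"hand": 5,"x": 0,"y": 0,"z": 0,"roll": -4}

```text
time: 7.05
position: [0.4719, -0.2506, 0.1177]
tool_rot: [-2.372, -2.059, 0.003]
ft_force: [-3.5, -0.6, 6.2]
grip_width: 0.159
grip_force: 40.0
```

```bash
python3 st.py
```

```text
7.05 [ 0.47194393 -0.25057183  0.11765705] -8.059526604993659 [-1.8e-03 -8.0e-04 -1.0e+00] [ 0.91  0.28 -0.53  1.91  0.17  0.99  0.16] [-3.54279215 -0.63969507  6.23666331] [-0.14192932  0.71689056 -0.0304711 ] 0.15882473129472569 39.99854405410588
```

Torque climbed to 0.25 N·m at 32° and dropped to about 0 at 40°, so one click is over. I'll go for a second so the result isn't borderline.

Request:
send_rows:
  rows:
    - {"hand": 5,"x": 0,"y": 0,"z": 0,"roll": -4}
    - {"hand": 5,"x": 0,"y": 0,"z": 0,"roll": -4}
    - {"hand": 5,"x": 0,"y": 0,"z": 0,"roll": -4}

```text
time: 7.35
position: [0.4717, -0.2506, 0.1177]
tool_rot: [-2.573, -1.801, 0.004]
ft_force: [-5.7, 0.1, 5.3]
grip_width: 0.158
grip_force: 40.0
```

```bash
python3 st.py
```

```text
7.35 [ 0.47168524 -0.25055877  0.11766099] -20.016215813967367 [-2.5e-03 -9.0e-04 -1.0e+00] [ 0.88  0.27 -0.5   1.91  0.16  0.99 -0.04] [-5.67303188  0.13850063  5.34454463] [-0.09341175  0.98505401  0.22736477] 0.15819867494615106 39.998588506132364
```

Request:
send_rows:
  rows:
    - {"hand": 5,"x": 0,"y": 0,"z": 0,"roll": -4}
    - {"hand": 5,"x": 0,"y": 0,"z": 0,"roll": -4}
    - {"hand": 5,"x": 0,"y": 0,"z": 0,"roll": -2}

```text
time: 7.65
position: [0.4715, -0.2505, 0.1176]
tool_rot: [-2.72, -1.57, 0.004]
ft_force: [-5.9, 0.4, 6.2]
grip_width: 0.157
grip_force: 40.0
```

```bash
python3 st.py
```

```text
7.65 [ 0.47146495 -0.25047485  0.11762826] -30.029496576998643 [-3.e-03 -4.e-04 -1.e+00] [ 0.86  0.27 -0.47  1.92  0.15  0.99 -0.2 ] [-5.88359249  0.37190131  6.20492722] [-0.02754708  1.09710606  0.00269246] 0.15654062380614445 40.000320207327604
```

Torque is back to about 0 at 62°, so two clicks are done. Releasing and backing off straight up.

Request:
send_rows:
  rows:
    - {"hand": 40,"x": 0,"y": 0,"z": 0,"roll": 0}
    - {"hand": 40,"x": 0,"y": 0,"z": 0,"roll": 0}
    - {"hand": 40,"x": 0,"y": 0,"z": 0,"roll": 0}
    - {"hand": 40,"x": 0,"y": 0,"z": 0,"roll": 0}
    - {"hand": 40,"x": 0,"y": 0,"z": 5,"roll": 0}
    - {"hand": 40,"x": 0,"y": 0,"z": 15,"roll": 0}
    - {"hand": 40,"x": 0,"y": 0,"z": 30,"roll": 0}
    - {"hand": 40,"x": 0,"y": 0,"z": 30,"roll": 0}
    - {"hand": 40,"x": 0,"y": 0,"z": 30,"roll": 0}
    - {"hand": 40,"x": 0,"y": 0,"z": 30,"roll": 0}

```text
time: 8.65
position: [0.4729, -0.2499, 0.26]
tool_rot: [2.717, 1.574, 0.001]
ft_force: [-0.3, 0.3, 0.4]
grip_width: 0.461
grip_force: 0.0
```

Request:
send_rows:
  rows:
    - {"hand": 40,"x": -20,"y": -10,"z": 20,"roll": 0}
    - {"hand": 40,"x": -20,"y": -30,"z": 10,"roll": 0}
    - {"hand": 40,"x": -20,"y": -30,"z": 0,"roll": 0}
    - {"hand": 40,"x": 0,"y": 0,"z": 0,"roll": 0}
    - {"hand": 40,"x": 0,"y": 0,"z": 0,"roll": 0}

```text
time: 9.15
position: [0.4124, -0.3206, 0.2884]
tool_rot: [2.72, 1.57, 0.001]
ft_force: [0.3, -0.3, -0.9]
grip_width: 0.459
grip_force: 0.0
```

```bash
python3 st.py; python3 - <<'E'
from h import *
c=get_calibration("wrist");im=get_image("wrist");p=proj(c,[.4725,-.2508,.05])[0];print(p)
np.save("w3.npy",c["world_from_camera"])
u,v=p.astype(int);u0=max(u-45,0);v0=max(v-40,0);print(u0,v0);cr=im[v0:v0+80,u0:u0+90]
ic=get_calibration("scene");sc=get_image("scene")
cv2.imwrite("pics/w3.png",np.hstack([cv2.resize(cr,(450,400),interpolation=cv2.INTER_CUBIC),cv2.resize(sc[160:230,315:385-10],(342,400),interpolation=cv2.INTER_CUBIC)]))
E
```

```text
9.15 [ 0.41243337 -0.32056824  0.28837507] -29.991178865048916 [ 1.2e-03 -5.0e-04 -1.0e+00] [ 1.    0.07 -0.41  1.76  0.03  1.32  0.06] [ 0.30921999 -0.29137115 -0.89309099] [-0.01730881 -0.07756395 -0.02716786] 0.45936814724748143 0.0
[292.69469748 106.11438232]
247 66
```

View pics/w3.png

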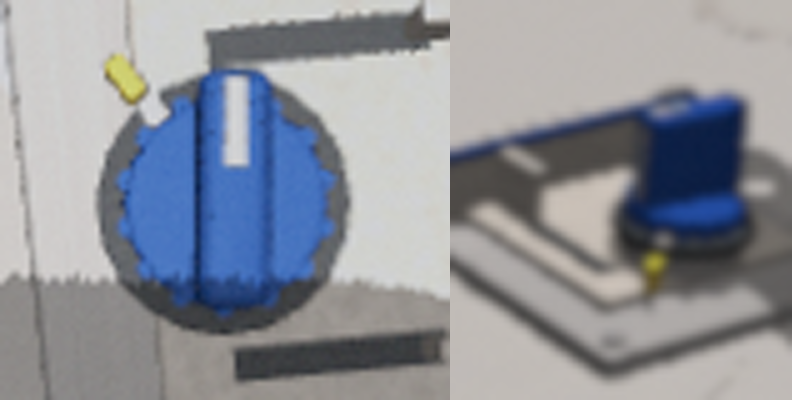

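The collar's mark (crop 155,108) lines up with the yellow tab (125,78). The stripe points straight up, about 38° past the mark, which is two clicks. The gripper is clear.

```bash
python3 -c "from bench import *;print(close_job())"
```

```text
the job is handed in; nothing more can be done
None
```

The blue cap is turned fully home and clicked over twice, then released with the arm clear of everything; the orange cap was not touched, and the job is handed in (robot clock about 9 s of 32 s).

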